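Line up the grinding wheels by size

TASK

Line the four grinding wheels up by size on the blue pads, one wheel to a pad and centred on it, standing stone-down with the adapter up: the smallest on the pad nearest the orange and white control unit, then each next larger one, so that the largest is next to the white tub. Set the wheels down rather than dropping them, leave the control unit and the tub where they stand, and let go of everything at the end.

Things in the scene. Friction and masses are not known exactly. Their poses are not given: they have to be found in the camera images.
- wheel_brown: grinding wheel, brown, the smallest: a loose flat stone disc 34 mm in diameter and 14 mm thick, lying flat; on its top a brass flange (26 mm across, 4 mm high), and on that a round upright steel adapter to grip it by, 20 mm in diameter and 30 mm high; 48 mm high in all. Origin: centre of its underside; z up along the adapter
- wheel_black: grinding wheel, black, second smallest: a loose flat stone disc 44 mm in diameter and 14 mm thick, lying flat; on its top a brass flange (26 mm across, 4 mm high), and on that a round upright steel adapter to grip it by, 20 mm in diameter and 30 mm high; 48 mm high in all. Origin: centre of its underside; z up along the adapter
- wheel_green: grinding wheel, green, second largest: a loose flat stone disc 54 mm in diameter and 14 mm thick, lying flat; on its top a brass flange (26 mm across, 4 mm high), and on that a round upright steel adapter to grip it by, 20 mm in diameter and 30 mm high; 48 mm high in all. Origin: centre of its underside; z up along the adapter
- wheel_pink: grinding wheel, pink, the largest: a loose flat stone disc 64 mm in diameter and 14 mm thick, lying flat; on its top a brass flange (26 mm across, 4 mm high), and on that a round upright steel adapter to grip it by, 20 mm in diameter and 30 mm high; 48 mm high in all. Origin: centre of its underside; z up along the adapter
- pad_a: one of four alike fixed round blue pads, 70 mm across and 2 mm thick, in a straight row 85 mm apart on a wooden strip (90 x 345 mm, 10 mm high, fixed to the bench) that lies roughly along y. The letters say nothing of the order in the row: it differs from start to start. Origin: centre of the pad's underside, 10 mm above the bench; its top is 12 mm above the bench
- pad_b: one of four alike fixed round blue pads, 70 mm across and 2 mm thick, in a straight row 85 mm apart on a wooden strip (90 x 345 mm, 10 mm high, fixed to the bench) that lies roughly along y. The letters say nothing of the order in the row: it differs from start to start. Origin: centre of the pad's underside, 10 mm above the bench; its top is 12 mm above the bench
- pad_c: one of four alike fixed round blue pads, 70 mm across and 2 mm thick, in a straight row 85 mm apart on a wooden strip (90 x 345 mm, 10 mm high, fixed to the bench) that lies roughly along y. The letters say nothing of the order in the row: it differs from start to start. Origin: centre of the pad's underside, 10 mm above the bench; its top is 12 mm above the bench
- pad_d: one of four alike fixed round blue pads, 70 mm across and 2 mm thick, in a straight row 85 mm apart on a wooden strip (90 x 345 mm, 10 mm high, fixed to the bench) that lies roughly along y. The letters say nothing of the order in the row: it differs from start to start. Origin: centre of the pad's underside, 10 mm above the bench; its top is 12 mm above the bench
- unit: control unit, an orange and white box with two round white knobs on top, loose, 0.9 kg, 120 x 100 mm and 66 mm high; stands on the bench just beyond one end of the row of pads (either end), about 125 mm from the nearest pad's centre. Origin: centre of its underside
- tub: closed white tub with a dark red band, loose, 0.5 kg, 96 mm in diameter, 56 mm high; stands on the bench just beyond the other end of the row. Origin: centre of its underside
There are look-alikes about, which are no part of the job. Leave any purple look-alike of the wheel_pink alone. What is shaped like the wheel_black but purple is not meant.

How it is judged:
At the end, for the whole second after the job is handed in: Each wheel rests flat (within 0.1 rad) on a pad, its centre within 12 mm of the pad's centre, released and still; counted from the control unit the wheels stand in the order brown, black, green, pink (34, 44, 54, 64 mm) ((horizontal distance between wheel_brown and pad_a below 0.012 m or horizontal distance between wheel_brown and pad_b below 0.012 m or horizontal distance between wheel_brown and pad_c below 0.012 m or horizontal distance between wheel_brown and pad_d below 0.012 m) and horizontal distance between wheel_brown and unit between 0.0855 and 0.1695 m and height (world z) of wheel_brown between 0.008 and 0.017 m and angle between each of wheel_brown, wheel_black, wheel_green, wheel_pink's own z axis and vertical below 0.1 rad and linear speed of each of wheel_brown, wheel_black, wheel_green, wheel_pink below 0.02 m/s and contact force between each of wheel_brown, wheel_black, wheel_green, wheel_pink and the fingers below 0.05 N and (horizontal distance between wheel_black and pad_a below 0.012 m or horizontal distance between wheel_black and pad_b below 0.012 m or horizontal distance between wheel_black and pad_c below 0.012 m or horizontal distance between wheel_black and pad_d below 0.012 m) and horizontal distance between wheel_black and unit between 0.1705 and 0.2545 m and height (world z) of wheel_black between 0.008 and 0.017 m and (horizontal distance between wheel_green and pad_a below 0.012 m or horizontal distance between wheel_green and pad_b below 0.012 m or horizontal distance between wheel_green and pad_c below 0.012 m or horizontal distance between wheel_green and pad_d below 0.012 m) and horizontal distance between wheel_green and unit between 0.2555 and 0.3395 m and height (world z) of wheel_green between 0.008 and 0.017 m and (horizontal distance between wheel_pink and pad_a below 0.012 m or horizontal distance between wheel_pink and pad_b below 0.012 m or horizontal distance between wheel_pink and pad_c below 0.012 m or horizontal distance between wheel_pink and pad_d below 0.012 m) and horizontal distance between wheel_pink and unit between 0.3405 and 0.4245 m and height (world z) of wheel_pink between 0.008 and 0.017 m); the robot touches nothing.
It fails at once if a wheel was dropped or flung ((linear speed of wheel_brown above 0.75 m/s and contact force between wheel_brown and the fingers below 0.02 N) or (linear speed of wheel_black above 0.75 m/s and contact force between wheel_black and the fingers below 0.02 N) or (linear speed of wheel_green above 0.75 m/s and contact force between wheel_green and the fingers below 0.02 N) or (linear speed of wheel_pink above 0.75 m/s and contact force between wheel_pink and the fingers below 0.02 N)).
It fails at once if the unit was shoved (over 20 mm) or tipped (distance of unit from where it was at the start of the episode above 0.02 m or angle between unit's own z axis and vertical above 0.25 rad).
It fails at once if the tub was shoved (over 20 mm) or tipped (distance of tub from where it was at the start of the episode above 0.02 m or angle between tub's own z axis and vertical above 0.25 rad).
It also fails if it takes over 96 s, if anything falls off the work surface, if the arm or the gripper's body presses on something with over 40 N, if the wrist force passes 120 N, or if a joint passes its speed limit or range.

ROBOT

A 6-joint arm with a two-finger parallel gripper is mounted at the origin on the work surface. World frame = base frame: x ahead of the robot, y to its left, z up, the work surface at z = 0. Lengths are in m, angles in rad, forces in N, time in s.
With the tool pointing down it reaches from about 0.375 to 0.9 m from the base axis. Payload 3.1 kg.
Tool frame: the origin (TCP) lies between the finger pads; the fingertips stand 17 mm ahead of it and the grasp point (between the pads) lies 2 mm behind it (robot.nose_length is the distance from the TCP to the fingertips, in m); z points along the fingers, y is the line along which they close (so a half turn about z gives the same grasp; the last joint's range is limited). The gripper opens to 87 mm and grips with 3 to 60 N. Pads are 19 mm wide; open, the fingers measure 117 mm over their backs; the gripper's body (75 mm by 190 mm) begins 51 mm behind the grasp point.
Start: joints at [-1.387, 0.527, 1.433, -0, 1.181, -0.178], TCP at [0.221, -0.585, 0.24] pointing down, gripper open.
Joint ranges: [-3.08, 3.08], [-0.75, 2.2], [0.22, 2.44], [-1.43, 4.57], [0, 2.65], [-2.85, 2.85]. Speed limits (rad/s): [2.79, 2.79, 3.14, 3.14, 3.14, 3.14].

INTERFACE

Orientations are given as a unit quaternion [x, y, z, w].
In Python, from rig import robot, cams gives the robot as it stands.
- The arm moves only by the shell command python3 -m pendant 'ROWS' [FORCE]. ROWS is JSON, a list of rows, each an object with "jaw": the opening, from 0 (shut) to 1 (fully open); "linear": the shift along the tool's x, y, z in cm, a list of three; "twist": the turn about the tool's z in degrees. A call has 1 to 12 rows; each row shifts and turns the commanded pose from where the row before left it, along the tool's axes as they then stand; what a row does not reach is not made up. A row lasts 1/12 s, in which the tool goes at most 41.7 mm and 7.16 degrees, less where a joint would pass 70% of its speed; a pose out of reach is approached as far as the arm can. A call is refused whole if a number of a shift passes 4.17 or a number of a turn 7.16, either way. A call with a gripper value outside its range is refused whole. The fingers move at their own pace and stop on an object; FORCE is the grip in N (left out, the last holds). Time passes only in rows, so rows that do not move let the fingers close. It gives the time, the measured TCP pose, the force, the opening and the grip force at its end, in the units of the state.
- robot.get_obs(): the state, without advancing time (a new reading comes with each control period).
- cams.camera(name): name is "side" or "top"; returns a dict with "color" (420x560x3 uint8, blue, green, red), "depth" (420x560 float32, m along the optical axis (not along the pixel's ray), 0 where there is no reading), "fov_y" (degrees; the focal length in pixels is half the picture's height over the tangent of half this angle, whatever the lens; pixels are square), "cx", "cy" (the principal point, pixels), "view" (4x4, takes a point from world to camera coordinates). Camera axes: x right, y down, z forward; pixel columns grow to the right and rows downward; lengths in m; the calibration is good to about 2 mm. A picture is of the moment at which its call begins.
- robot.hand_in(): hands the job in; it is judged then, once.
The state is a dict: "time": time; "q": joint angles; "joint_velocities": joint speeds; "joint_torque": joint torques, N m; "position": TCP position; "tool_rot": TCP orientation; "ft_force": force on the tool from outside, world axes, zero at the start; "moment": the same for the moment, N m; "grip_width": finger opening in m; "grip_force": force on a finger pad.
Only numpy, scipy, OpenCV 4.12 (cv2) and the standard library are available. Lean on these libraries where they do the work, as an engineer would, in place of code of your own. Each camera call takes 0.05 s, during which the arm holds its last target. There are 200 camera calls.

## Working session

There is one attempt and no reset: what is moved stays moved. The work goes in short steps, Python scripts to look and compute and a shell command to move; the robot and the scene stay as the last step left them, time stands still between calls to the robot, and variables do not carry over. Pictures are saved under pics/ and viewed, at most 14 in all, crops included, and the job is handed in when it is done.

```bash
mkdir -p pics; ls
python3 - <<'E'
from rig import robot,cams
import cv2
for n in("top","side"):
    c=cams.camera(n);cv2.imwrite(f"pics/{n}0.png",c["color"]);print(n,c["fov_y"],c["cx"],c["cy"],c["view"].round(3).tolist())
o=robot.get_obs();print(o["tool_rot"],o["position"],o["grip_width"])
E
```

```text
pics
top 57.328118513239964 278.92170058499147 211.80803000695383 [[-0.017, -1.0, 0.011, 0.008], [-0.996, 0.016, -0.089, 0.506], [0.088, -0.012, -0.996, 0.814], [0.0, 0.0, 0.0, 1.0]]
side 52.982747876051555 280.9771593930181 213.38888204879834 [[-0.683, -0.73, -0.02, 0.372], [-0.378, 0.377, -0.846, 0.235], [0.625, -0.57, -0.533, 0.683], [0.0, 0.0, 0.0, 1.0]]
[ 9.83681615e-01  1.79915248e-01 -1.01650652e-05 -9.91666428e-04] [ 0.22112018 -0.58389044  0.23866194] 0.08695795493852272
```

View pics/top0.png

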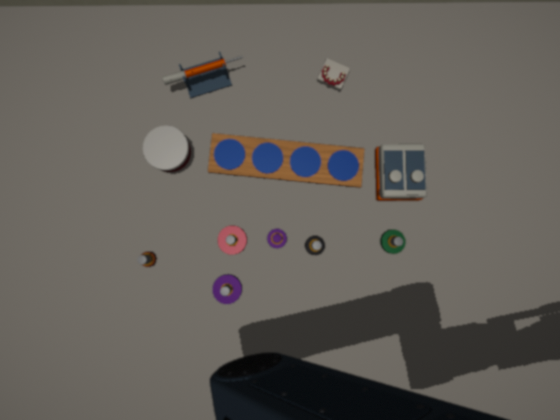

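View pics/side0.png

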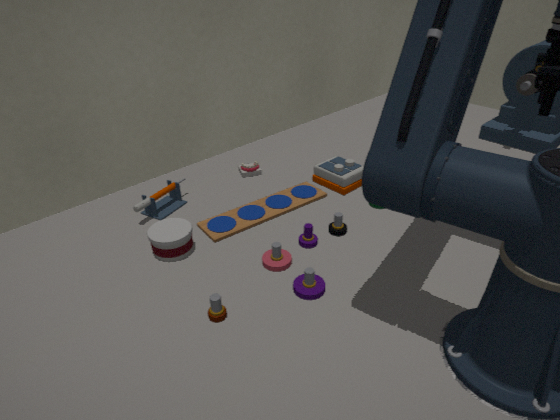

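The top view shows the pads at (230,154), (268,158), (305,162) and (343,166), the unit at (402,172) and the tub at (166,148). Brown is at (148,259), pink at (231,240), black at (315,245) and green at (393,241).

The purple things at (277,238) and (227,290) are look-alikes, because the wheels I want are pink and black. I'll confirm this in a crop.

```bash
cat > h.py <<'E'
from rig import robot,cams
import cv2,numpy as np
def shot(n="top"):
    c=cams.camera(n);c["f"]=210/np.tan(np.radians(c["fov_y"]/2));return c
def ray(c,u,v,z):
    V=np.array(c["view"]);R=V[:3,:3];o=-R.T@V[:3,3]
    d=R.T@np.array([(u-c["cx"])/c["f"],(v-c["cy"])/c["f"],1]);return o+d*(z-o[2])/d[2]
def dep(c,u,v):
    V=np.array(c["view"]);R=V[:3,:3];Z=c["depth"][int(round(v)),int(round(u))]
    return R.T@(np.array([(u-c["cx"])/c["f"],(v-c["cy"])/c["f"],1])*Z-V[:3,3])
def blobs(m,amin=60):
    cs,_=cv2.findContours(m.astype(np.uint8),0,2)
    return [cv2.minEnclosingCircle(k)+(cv2.contourArea(k),k) for k in cs if cv2.contourArea(k)>amin]
E
python3 - <<'E'
from h import *
c=shot();hsv=cv2.cvtColor(c["color"],cv2.COLOR_BGR2HSV);H,S,V=cv2.split(hsv)
print("hsv",[hsv[v,u].tolist() for u,v in((230,154),(148,266),(222,245),(315,254),(385,244))])
for b in blobs((H>105)&(H<125)&(S>150)&(V>60),300):
    (u,v),r,a,k=b;(u,v),ax,_=cv2.fitEllipse(k);p=ray(c,u,v,.012);print("blue",round(u),round(v),p.round(4),"dia",(np.array(ax)/c["f"]*.80).round(3),dep(c,u,v).round(3))
for n,u,v in(("brown",148,259),("pink",231,240),("black",315,245),("green",393,241)):
    x=hsv[v-18:v+19,u-18:u+19].astype(int);h,s,w=x[...,0],x[...,1],x[...,2]
    D=np.array([[dep(c,i,j) for i in range(u-18,u+19)] for j in range(v-18,v+19)])
    for zl,zh,nm in((.009,.03,"stone"),(.04,.056,"cap")):
        m=(D[...,2]>zl)&(D[...,2]<zh);q=D[m]
        mid=(q[:,:2].max(0)+q[:,:2].min(0))/2
        print(n,nm,m.sum(),"mid",mid.round(4),"ext",np.ptp(q[:,:2],axis=0).round(3),"z",np.median(q[:,2]).round(4))
for n,u,v in(("tub",166,148),("unit",402,172)): print(n,dep(c,u,v).round(3))
im=cv2.resize(c["color"][220:310,130:420],None,fx=2.7,fy=2.7,interpolation=2);cv2.imwrite("pics/crop.png",cv2.convertScaleAbs(im,alpha=1.6))
E
```

```text
hsv [[110, 179, 124], [11, 123, 89], [177, 125, 169], [18, 23, 55], [70, 155, 79]]
blue 343 165 [ 0.6092 -0.1447  0.012 ] dia [0.057 0.058] [ 0.609 -0.144  0.014]
blue 305 161 [ 0.6191 -0.0603  0.012 ] dia [0.056 0.057] [ 0.618 -0.06   0.015]
blue 267 158 [0.6287 0.0239 0.012 ] dia [0.057 0.057] [0.629 0.024 0.012]
blue 229 154 [0.6386 0.1085 0.012 ] dia [0.057 0.058] [0.638 0.108 0.013]
brown stone 123 mid [0.4097 0.286 ] ext [0.032 0.029] z 0.016
brown cap 80 mid [0.4097 0.2875] ext [0.017 0.02 ] z 0.0488
pink stone 590 mid [0.4488 0.1053] ext [0.061 0.062] z 0.0152
pink cap 76 mid [0.4482 0.1045] ext [0.017 0.019] z 0.0484
black stone 241 mid [ 0.4338 -0.0767] ext [0.042 0.042] z 0.0151
black cap 68 mid [ 0.4337 -0.0763] ext [0.019 0.017] z 0.0489
green stone 389 mid [ 0.4386 -0.2474] ext [0.053 0.054] z 0.0148
green cap 79 mid [ 0.4391 -0.2481] ext [0.019 0.02 ] z 0.0487
tub [0.642 0.237 0.056]
unit [ 0.583 -0.262  0.055]
```

View pics/crop.png

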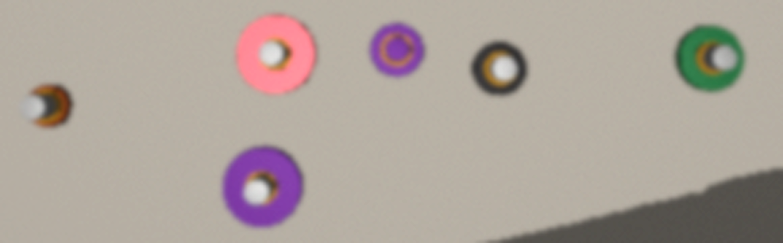

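Confirmed: the pink, black, green and brown wheels match the description, and both purple ones are decoys. The pad spacing comes out at 85 mm and the heights agree with the given sizes. The unit is at the y = -0.145 end.

The first move squares the tool (yaw to 0) and heads for green at (0.439, -0.248).

```bash
python3 -m pendant '[{"jaw":0.6,"linear":[0,0,0],"twist":6.9},{"jaw":0.6,"linear":[0,0,0],"twist":6.9},{"jaw":0.6,"linear":[0,0,0],"twist":6.9},{"jaw":0.6,"linear":[1.9,-2.8,0],"twist":0},{"jaw":0.6,"linear":[1.9,-2.8,0],"twist":0},{"jaw":0.6,"linear":[1.9,-2.8,0],"twist":0},{"jaw":0.6,"linear":[1.9,-2.8,0],"twist":0},{"jaw":0.6,"linear":[1.9,-2.8,0],"twist":0},{"jaw":0.6,"linear":[1.9,-2.8,0],"twist":0},{"jaw":0.6,"linear":[1.9,-2.8,0],"twist":0},{"jaw":0.6,"linear":[1.9,-2.8,0],"twist":0},{"jaw":0.6,"linear":[1.9,-2.8,0],"twist":0}]' 20
```

```text
time: 1.15
position: [0.3927, -0.3308, 0.2394]
tool_rot: [1.0, 0.0, -0.0, -0.0]
ft_force: [0.1, -0.3, 0.5]
grip_width: 0.0523
grip_force: 0.0
```

```bash
python3 -m pendant '[{"jaw":0.6,"linear":[1.15,-2.07,1.5],"twist":0},{"jaw":0.6,"linear":[1.15,-2.07,2],"twist":0},{"jaw":0.6,"linear":[1.15,-2.07,2],"twist":0},{"jaw":0.6,"linear":[1.15,-2.07,2],"twist":0},{"jaw":0.6,"linear":[0,0,3],"twist":0},{"jaw":0.6,"linear":[0,0,2.5],"twist":0},{"jaw":0.6,"linear":[0,0,0],"twist":0},{"jaw":0.6,"linear":[0,0,0],"twist":0}]'
python3 - <<'E'
from h import *
for n in("top","side"):
    c=shot(n);cv2.imwrite(f"pics/{n}1.png",c["color"])
E
```

```text
time: 1.82
position: [0.4374, -0.2489, 0.1086]
tool_rot: [1.0, 0.0, -0.001, -0.001]
ft_force: [0.6, 0.3, 0.2]
grip_width: 0.0522
grip_force: 0.0
```

View pics/top1.png

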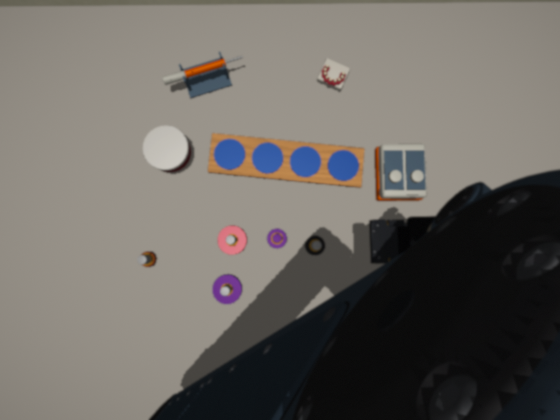

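The gripper sits over green at about (400,240) and nothing is in the way. I'll go down, grip and lift.

```bash
python3 -m pendant '[{"jaw":0.6,"linear":[0.15,-0.05,2],"twist":0},{"jaw":0.6,"linear":[0,0,2],"twist":0},{"jaw":0.6,"linear":[0,0,2],"twist":0},{"jaw":0.6,"linear":[0,0,1],"twist":0},{"jaw":0.3,"linear":[0,0,0],"twist":0},{"jaw":0.1,"linear":[0,0,0],"twist":0},{"jaw":0.1,"linear":[0,0,0],"twist":0},{"jaw":0.1,"linear":[0,0,0],"twist":0},{"jaw":0.1,"linear":[0,0,0],"twist":0},{"jaw":0.1,"linear":[0,0,-0.5],"twist":0},{"jaw":0.1,"linear":[0,0,-1],"twist":0},{"jaw":0.1,"linear":[0,0,-1],"twist":0}]' 25
```

```text
time: 2.92
position: [0.4394, -0.2489, 0.0654]
tool_rot: [1.0, 0.0, -0.0, -0.0]
ft_force: [0.3, -0.4, -1.2]
grip_width: 0.0191
grip_force: 25.0
```

```bash
python3 -m pendant '[{"jaw":0.1,"linear":[0,0,-2],"twist":0},{"jaw":0.1,"linear":[0,0,-2.5],"twist":0},{"jaw":0.1,"linear":[0.6,-0.9,-2],"twist":0},{"jaw":0.1,"linear":[2,-2.9,0],"twist":0},{"jaw":0.1,"linear":[2.1,-3,0],"twist":0},{"jaw":0.1,"linear":[2.1,-3,0],"twist":0},{"jaw":0.1,"linear":[2.1,-3,0],"twist":0},{"jaw":0.1,"linear":[2.1,-3,0],"twist":0},{"jaw":0.1,"linear":[2.1,-3,0],"twist":0},{"jaw":0.1,"linear":[2.1,-3,0],"twist":0},{"jaw":0.1,"linear":[2.1,-3,0],"twist":0},{"jaw":0.1,"linear":[1,-1.6,0],"twist":0}]' && python3 -m pendant '[{"jaw":0.1,"linear":[0.5,-0.7,0],"twist":0},{"jaw":0.1,"linear":[0,0,0],"twist":0},{"jaw":0.1,"linear":[0,0,0],"twist":0}]'
python3 - <<'E'
from h import *
c=shot("side");cv2.imwrite("pics/side2.png",c["color"])
E
```

```text
time: 3.92
position: [0.6248, 0.0186, 0.1311]
tool_rot: [1.0, 0.002, 0.002, -0.0]
ft_force: [0.5, -0.6, -0.4]
grip_width: 0.019
grip_force: 25.0
time: 4.17
position: [0.6266, 0.0216, 0.1299]
tool_rot: [1.0, 0.001, -0.0, 0.0]
ft_force: [-1.3, -0.5, -1.0]
grip_width: 0.0191
grip_force: 25.0
```

View pics/side2.png

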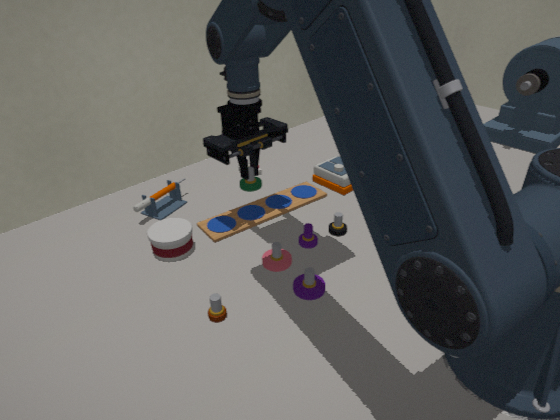

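Green hangs level at (251,184) above its pad, the second from the tub. Now to lower it.

```bash
python3 -m pendant '[{"jaw":0.1,"linear":[0.2,-0.2,1.5],"twist":0},{"jaw":0.1,"linear":[0,0,2],"twist":0},{"jaw":0.1,"linear":[0,0,2],"twist":0},{"jaw":0.1,"linear":[0,0,1],"twist":0},{"jaw":0.1,"linear":[0,0,0.6],"twist":0},{"jaw":0.1,"linear":[0,0,0.3],"twist":0},{"jaw":0.1,"linear":[0,0,0.2],"twist":0},{"jaw":0.1,"linear":[0,0,0.2],"twist":0},{"jaw":0.1,"linear":[0,0,0],"twist":0}]'
```

```text
time: 4.97
position: [0.6278, 0.0222, 0.0559]
tool_rot: [1.0, 0.0, -0.002, 0.001]
ft_force: [-9.4, -3.0, 20.5]
grip_width: 0.0194
grip_force: 25.0
```

```bash
python3 -m pendant '[{"jaw":0.1,"linear":[0,0,0],"twist":0},{"jaw":0.1,"linear":[0,0,-0.2],"twist":0},{"jaw":0.1,"linear":[0,0,0],"twist":0}]'
python3 - <<'E'
from h import *
c=shot("side");cv2.imwrite("pics/side3.png",cv2.resize(c["color"][90:260,150:370],None,fx=3,fy=3,interpolation=2))
E
```

```text
time: 5.22
position: [0.6304, 0.023, 0.056]
tool_rot: [1.0, -0.0, 0.002, 0.0]
ft_force: [-2.5, -1.2, 12.6]
grip_width: 0.0194
grip_force: 25.0
```

View pics/side3.png

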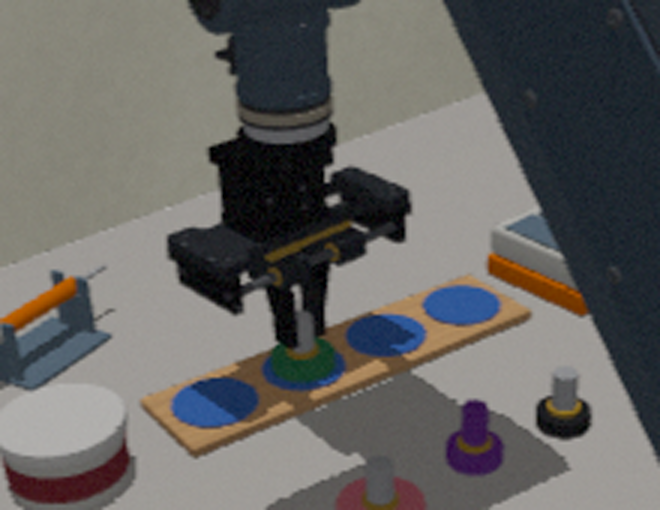

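Green (305,360 in the crop) is resting on its pad. I'll release it, rise and head for pink.

```bash
python3 -m pendant '[{"jaw":0.25,"linear":[0,0,0],"twist":0},{"jaw":0.4,"linear":[0,0,0],"twist":0},{"jaw":0.6,"linear":[0,0,0],"twist":0},{"jaw":0.6,"linear":[0,0,0],"twist":0},{"jaw":0.6,"linear":[0,0,-2],"twist":0},{"jaw":0.6,"linear":[0,0,-3],"twist":0},{"jaw":0.6,"linear":[-0.5,-0.3,-3],"twist":0},{"jaw":0.6,"linear":[-3.5,-1.6,0],"twist":0},{"jaw":0.6,"linear":[-3.5,-1.6,0],"twist":0},{"jaw":0.6,"linear":[-3.5,-1.6,0],"twist":0},{"jaw":0.6,"linear":[-3.5,-1.6,0],"twist":0},{"jaw":0.6,"linear":[-3.3,-1.5,0],"twist":0}]' && python3 -m pendant '[{"jaw":0.6,"linear":[0,0,2],"twist":0},{"jaw":0.6,"linear":[0,0,0],"twist":0},{"jaw":0.6,"linear":[0,0,0],"twist":0}]'
python3 - <<'E'
from h import *
c=shot();D=np.array([[dep(c,i,j) for i in range(180,400)] for j in range(130,200)])
for n,zl,zh in(("cap",.054,.07),("stone",.022,.036)):
    m=(D[...,2]>zl)&(D[...,2]<zh)&(abs(D[...,0]-.6287)<.04)&(abs(D[...,1]-.0239)<.04);q=D[m]
    if len(q):print(n,len(q),((q.max(0)+q.min(0))/2).round(4),np.ptp(q,axis=0).round(3),np.median(q[:,2]))
E
```

```text
time: 6.27
position: [0.4492, 0.1066, 0.1335]
tool_rot: [1.0, 0.0, -0.0, -0.0]
ft_force: [0.9, 0.5, -0.6]
grip_width: 0.0524
grip_force: 0.0
time: 6.52
position: [0.4518, 0.106, 0.1133]
tool_rot: [1.0, 0.0, -0.0, 0.0]
ft_force: [0.0, 0.2, 0.2]
grip_width: 0.0521
grip_force: 0.0
cap 70 [0.6289 0.0254 0.0601] [0.018 0.017 0.008] 0.060741317092386005
stone 372 [0.6296 0.0251 0.0294] [0.054 0.051 0.013] 0.026922644323333883
```

Green is placed within 2 mm. Now to grip pink.

```bash
python3 -m pendant '[{"jaw":0.6,"linear":[-0.3,0.1,2],"twist":0},{"jaw":0.6,"linear":[0,0,2],"twist":0},{"jaw":0.6,"linear":[0,0,2],"twist":0},{"jaw":0.6,"linear":[0,0,1.3],"twist":0},{"jaw":0.3,"linear":[0,0,0],"twist":0},{"jaw":0.1,"linear":[0,0,0],"twist":0},{"jaw":0.1,"linear":[0,0,0],"twist":0},{"jaw":0.1,"linear":[0,0,0],"twist":0},{"jaw":0.1,"linear":[0,0,0],"twist":0}]' 25
```

```text
time: 7.32
position: [0.4493, 0.1048, 0.0415]
tool_rot: [1.0, 0.0, 0.001, 0.0]
ft_force: [-0.2, -0.2, -0.2]
grip_width: 0.0268
grip_force: 0.0
```

```bash
python3 -m pendant '[{"jaw":0.1,"linear":[0,0,0],"twist":0},{"jaw":0.1,"linear":[0,0,0],"twist":0},{"jaw":0.1,"linear":[0,0,-1],"twist":0},{"jaw":0.1,"linear":[0,0,-2],"twist":0},{"jaw":0.1,"linear":[0,0,-3],"twist":0},{"jaw":0.1,"linear":[1,0,-2.5],"twist":0},{"jaw":0.1,"linear":[3,0,0],"twist":0},{"jaw":0.1,"linear":[3.1,-0.1,0],"twist":0},{"jaw":0.1,"linear":[3.1,-0.1,0],"twist":0},{"jaw":0.1,"linear":[3.1,-0.1,0],"twist":0},{"jaw":0.1,"linear":[3.1,-0.1,0],"twist":0},{"jaw":0.1,"linear":[2,0,0],"twist":0}]' && python3 -m pendant '[{"jaw":0.1,"linear":[0.6,0,0],"twist":0},{"jaw":0.1,"linear":[0,0,0],"twist":0},{"jaw":0.1,"linear":[0,0,0],"twist":0}]'
```

```text
time: 8.32
position: [0.6354, 0.1091, 0.1257]
tool_rot: [1.0, 0.0, 0.002, -0.0]
ft_force: [0.9, 0.4, -0.9]
grip_width: 0.0191
grip_force: 25.0
time: 8.57
position: [0.6363, 0.1091, 0.1247]
tool_rot: [1.0, 0.0, -0.002, -0.0]
ft_force: [-0.8, -0.8, -3.6]
grip_width: 0.0192
grip_force: 25.0
```

```bash
python3 -m pendant '[{"jaw":0.1,"linear":[0.25,0,1.5],"twist":0},{"jaw":0.1,"linear":[0,0,2],"twist":0},{"jaw":0.1,"linear":[0,0,1.5],"twist":0},{"jaw":0.1,"linear":[0,0,1],"twist":0},{"jaw":0.1,"linear":[0,0,0.5],"twist":0},{"jaw":0.1,"linear":[0,0,0.2],"twist":0},{"jaw":0.1,"linear":[0,0,0.2],"twist":0},{"jaw":0.1,"linear":[0,0,0],"twist":0}]'
```

```text
time: 9.23
position: [0.6411, 0.109, 0.0568]
tool_rot: [1.0, 0.0, 0.0, -0.0]
ft_force: [-0.2, 0.2, -1.6]
grip_width: 0.0191
grip_force: 25.0
```

```bash
python3 -m pendant '[{"jaw":0.1,"linear":[-0.1,0,0.15],"twist":0},{"jaw":0.1,"linear":[0,0,0.15],"twist":0},{"jaw":0.1,"linear":[0,0,0],"twist":0}]'
```

```text
time: 9.48
position: [0.6399, 0.109, 0.0538]
tool_rot: [1.0, 0.0, 0.0, -0.0]
ft_force: [-0.7, -0.0, -1.5]
grip_width: 0.0193
grip_force: 25.0
```

```bash
python3 -m pendant '[{"jaw":0.1,"linear":[0,0,0.1],"twist":0},{"jaw":0.1,"linear":[0,0,0.1],"twist":0},{"jaw":0.1,"linear":[0,0,0],"twist":0}]'
```

```text
time: 9.73
position: [0.6401, 0.1091, 0.0534]
tool_rot: [1.0, 0.0, 0.0, 0.0]
ft_force: [-2.0, 0.1, 7.0]
grip_width: 0.0194
grip_force: 25.0
```

Pink has touched its pad. I'll release it and go to black.

```bash
python3 -m pendant '[{"jaw":0.25,"linear":[0,0,0],"twist":0},{"jaw":0.4,"linear":[0,0,0],"twist":0},{"jaw":0.6,"linear":[0,0,0],"twist":0},{"jaw":0.6,"linear":[0,0,0],"twist":0},{"jaw":0.6,"linear":[0,0,-2],"twist":0},{"jaw":0.6,"linear":[0,0,-3],"twist":0},{"jaw":0.6,"linear":[0,0,-3],"twist":0},{"jaw":0.6,"linear":[-2.9,2.65,0],"twist":0},{"jaw":0.6,"linear":[-2.9,2.65,0],"twist":0},{"jaw":0.6,"linear":[-2.9,2.65,0],"twist":0},{"jaw":0.6,"linear":[-2.9,2.65,0],"twist":0},{"jaw":0.6,"linear":[-2.9,2.65,0],"twist":0}]' && python3 -m pendant '[{"jaw":0.6,"linear":[-2.9,2.65,0],"twist":0},{"jaw":0.6,"linear":[-2.9,2.65,0],"twist":0},{"jaw":0.6,"linear":[-0.3,0,2],"twist":0},{"jaw":0.6,"linear":[0,0,0],"twist":0},{"jaw":0.6,"linear":[0,0,0],"twist":0}]'
python3 - <<'E'
from h import *
c=shot();D=np.array([[dep(c,i,j) for i in range(180,400)] for j in range(130,200)])
for P in((.6287,.0239),(.6386,.1085)):
  for n,zl,zh in(("cap",.054,.07),("stone",.022,.036)):
    m=(D[...,2]>zl)&(D[...,2]<zh)&(abs(D[...,0]-P[0])<.04)&(abs(D[...,1]-P[1])<.04);q=D[m]
    if len(q):print(n,len(q),((q.max(0)+q.min(0))/2).round(4),np.ptp(q,axis=0).round(3),np.median(q[:,2]))
E
```

```text
time: 10.73
position: [0.4937, -0.0243, 0.1317]
tool_rot: [1.0, 0.001, 0.0, 0.0]
ft_force: [0.3, -0.2, -0.2]
grip_width: 0.0521
grip_force: 0.0
time: 11.15
position: [0.4338, -0.0768, 0.1113]
tool_rot: [1.0, -0.0, -0.001, -0.0]
ft_force: [0.6, 0.3, -0.8]
grip_width: 0.0523
grip_force: 0.0
cap 69 [0.6293 0.0254 0.0596] [0.018 0.017 0.011] 0.061235271422398235
stone 371 [0.6301 0.025  0.0292] [0.053 0.051 0.013] 0.027232113550323914
cap 74 [0.6384 0.1105 0.0593] [0.019 0.019 0.01 ] 0.06092415076393999
stone 560 [0.6388 0.1114 0.0283] [0.063 0.062 0.012] 0.02706878438181286
```

Pink is placed within 3 mm. Now black, directly below.

```bash
python3 -m pendant '[{"jaw":0.6,"linear":[0,0,2],"twist":0},{"jaw":0.6,"linear":[0,0,2],"twist":0},{"jaw":0.6,"linear":[0,0,2],"twist":0},{"jaw":0.6,"linear":[0,0,1.1],"twist":0},{"jaw":0.1,"linear":[0,0,0],"twist":0},{"jaw":0.1,"linear":[0,0,0],"twist":0},{"jaw":0.1,"linear":[0,0,0],"twist":0},{"jaw":0.1,"linear":[0,0,0],"twist":0},{"jaw":0.1,"linear":[0,0,0],"twist":0},{"jaw":0.1,"linear":[0,0,0],"twist":0}]' 25
```

```text
time: 12.03
position: [0.4346, -0.0768, 0.0413]
tool_rot: [1.0, 0.0, 0.001, 0.0]
ft_force: [-0.6, -0.6, 0.3]
grip_width: 0.02
grip_force: 0.6
```

```bash
python3 -m pendant '[{"jaw":0.1,"linear":[0,0,0],"twist":0},{"jaw":0.1,"linear":[0,0,0],"twist":0},{"jaw":0.1,"linear":[0,0,-1],"twist":0},{"jaw":0.1,"linear":[0,0,-2],"twist":0},{"jaw":0.1,"linear":[0,0,-3],"twist":0},{"jaw":0.1,"linear":[1,-0.1,-2.5],"twist":0},{"jaw":0.1,"linear":[3,-0.2,0],"twist":0},{"jaw":0.1,"linear":[3.1,-0.3,0],"twist":0},{"jaw":0.1,"linear":[3.1,-0.3,0],"twist":0},{"jaw":0.1,"linear":[3.1,-0.3,0],"twist":0},{"jaw":0.1,"linear":[3.1,-0.3,0],"twist":0},{"jaw":0.1,"linear":[1.6,-0.1,0],"twist":0}]' && python3 -m pendant '[{"jaw":0.1,"linear":[0.5,0,0],"twist":0},{"jaw":0.1,"linear":[0,0,0],"twist":0},{"jaw":0.1,"linear":[0,0,0],"twist":0}]'
```

```text
time: 13.03
position: [0.6176, -0.0604, 0.1257]
tool_rot: [1.0, 0.0, 0.002, 0.0]
ft_force: [-0.3, 0.4, -1.3]
grip_width: 0.0194
grip_force: 25.0
time: 13.28
position: [0.6169, -0.0602, 0.1248]
tool_rot: [1.0, 0.0, -0.002, -0.0]
ft_force: [-0.3, 0.4, -1.3]
grip_width: 0.0195
grip_force: 25.0
```

```bash
python3 -m pendant '[{"jaw":0.1,"linear":[0.2,0,1.5],"twist":0},{"jaw":0.1,"linear":[0,0,2],"twist":0},{"jaw":0.1,"linear":[0,0,1.5],"twist":0},{"jaw":0.1,"linear":[0,0,1],"twist":0},{"jaw":0.1,"linear":[0,0,0.5],"twist":0},{"jaw":0.1,"linear":[0,0,0.2],"twist":0},{"jaw":0.1,"linear":[0,0,0.2],"twist":0},{"jaw":0.1,"linear":[0,0,0.2],"twist":0},{"jaw":0.1,"linear":[0,0,0.1],"twist":0},{"jaw":0.1,"linear":[0,0,0],"twist":0},{"jaw":0.1,"linear":[0,0,0],"twist":0}]'
```

```text
time: 14.2
position: [0.6212, -0.0605, 0.054]
tool_rot: [1.0, 0.0, 0.0, 0.0]
ft_force: [-0.4, 1.0, -1.3]
grip_width: 0.0195
grip_force: 25.0
```

```bash
python3 -m pendant '[{"jaw":0.1,"linear":[-0.05,0,0.1],"twist":0},{"jaw":0.1,"linear":[0,0,0.1],"twist":0},{"jaw":0.1,"linear":[0,0,0],"twist":0}]'
```

```text
time: 14.45
position: [0.6211, -0.0606, 0.0533]
tool_rot: [1.0, 0.0, 0.001, 0.0]
ft_force: [-1.7, 1.3, 8.2]
grip_width: 0.0192
grip_force: 25.0
```

Black has touched its pad. I'll release it and go to brown.

```bash
python3 -m pendant '[{"jaw":0.25,"linear":[0,0,0],"twist":0},{"jaw":0.4,"linear":[0,0,0],"twist":0},{"jaw":0.6,"linear":[0,0,0],"twist":0},{"jaw":0.6,"linear":[0,0,0],"twist":0},{"jaw":0.6,"linear":[0,0,-2],"twist":0},{"jaw":0.6,"linear":[0,0,-3],"twist":0},{"jaw":0.6,"linear":[0,0,-3],"twist":0},{"jaw":0.6,"linear":[-1.9,-3.15,0],"twist":0},{"jaw":0.6,"linear":[-1.9,-3.15,0],"twist":0},{"jaw":0.6,"linear":[-1.9,-3.15,0],"twist":0},{"jaw":0.6,"linear":[-1.9,-3.15,0],"twist":0},{"jaw":0.6,"linear":[-1.9,-3.15,0],"twist":0}]' && python3 -m pendant '[{"jaw":0.6,"linear":[-1.9,-3.15,0],"twist":0},{"jaw":0.6,"linear":[-1.9,-3.15,0],"twist":0},{"jaw":0.6,"linear":[-1.9,-3.15,0],"twist":0},{"jaw":0.6,"linear":[-1.9,-3.15,0],"twist":0},{"jaw":0.6,"linear":[-1.9,-3.15,0],"twist":0},{"jaw":0.6,"linear":[-1.9,-3.15,0],"twist":0},{"jaw":0.6,"linear":[-0.2,0,2],"twist":0},{"jaw":0.6,"linear":[0,0,0],"twist":0},{"jaw":0.6,"linear":[0,0,0],"twist":0}]'
python3 - <<'E'
from h import *
c=shot();D=np.array([[dep(c,i,j) for i in range(180,400)] for j in range(130,200)])
for P in((.6287,.0239),(.6386,.1085),(.6191,-.0603)):
  for n,zl,zh in(("cap",.054,.07),("stone",.022,.036)):
    m=(D[...,2]>zl)&(D[...,2]<zh)&(abs(D[...,0]-P[0])<.04)&(abs(D[...,1]-P[1])<.04);q=D[m]
    if len(q):print(n,len(q),((q.max(0)+q.min(0))/2).round(4),np.ptp(q,axis=0).round(3),np.median(q[:,2]))
E
```

```text
time: 15.45
position: [0.5243, 0.098, 0.1315]
tool_rot: [1.0, -0.0, 0.0, -0.0]
ft_force: [0.7, 1.3, -0.5]
grip_width: 0.0521
grip_force: 0.0
time: 16.2
position: [0.4085, 0.2858, 0.111]
tool_rot: [1.0, 0.001, -0.001, 0.001]
ft_force: [0.6, -0.2, 0.1]
grip_width: 0.0524
grip_force: 0.0
cap 71 [0.6289 0.0254 0.06  ] [0.018 0.017 0.011] 0.06086731267461675
stone 372 [0.6296 0.025  0.0287] [0.054 0.051 0.013] 0.027229238913930212
cap 72 [0.6388 0.1104 0.0594] [0.019 0.019 0.009] 0.06113309605128292
stone 553 [0.6392 0.1114 0.0288] [0.063 0.062 0.011] 0.027255306468871032
cap 73 [ 0.619  -0.058   0.0592] [0.019 0.019 0.01 ] 0.06105426662796033
stone 219 [ 0.6198 -0.0584  0.0288] [0.043 0.042 0.013] 0.027189714410971576
```

```bash
python3 -m pendant '[{"jaw":0.6,"linear":[0.1,-0.1,2],"twist":0},{"jaw":0.6,"linear":[0,0,2],"twist":0},{"jaw":0.6,"linear":[0,0,2],"twist":0},{"jaw":0.6,"linear":[0,0,1.1],"twist":0},{"jaw":0.1,"linear":[0,0,0],"twist":0},{"jaw":0.1,"linear":[0,0,0],"twist":0},{"jaw":0.1,"linear":[0,0,0],"twist":0},{"jaw":0.1,"linear":[0,0,0],"twist":0},{"jaw":0.1,"linear":[0,0,0],"twist":0},{"jaw":0.1,"linear":[0,0,0],"twist":0},{"jaw":0.1,"linear":[0,0,0],"twist":0},{"jaw":0.1,"linear":[0,0,0],"twist":0}]' 25
```

```text
time: 17.25
position: [0.4108, 0.287, 0.0413]
tool_rot: [1.0, 0.0, 0.001, -0.0]
ft_force: [0.2, -1.4, 5.9]
grip_width: 0.0192
grip_force: 25.0
```

```bash
python3 -m pendant '[{"jaw":0.1,"linear":[0,0,-1],"twist":0},{"jaw":0.1,"linear":[0,0,-2.5],"twist":0},{"jaw":0.1,"linear":[0,0,-3],"twist":0},{"jaw":0.1,"linear":[0.3,0.7,-3],"twist":0},{"jaw":0.1,"linear":[1,2,0],"twist":0},{"jaw":0.1,"linear":[1.4,3.1,0],"twist":0},{"jaw":0.1,"linear":[1.4,3.1,0],"twist":0},{"jaw":0.1,"linear":[1.4,3.1,0],"twist":0},{"jaw":0.1,"linear":[1.4,3.1,0],"twist":0},{"jaw":0.1,"linear":[1.4,3.1,0],"twist":0},{"jaw":0.1,"linear":[1.4,3.1,0],"twist":0},{"jaw":0.1,"linear":[1.4,3.1,0],"twist":0}]' && python3 -m pendant '[{"jaw":0.1,"linear":[1.4,3.1,0],"twist":0},{"jaw":0.1,"linear":[1.4,3.1,0],"twist":0},{"jaw":0.1,"linear":[1.4,3.1,0],"twist":0},{"jaw":0.1,"linear":[1.4,3.1,0],"twist":0},{"jaw":0.1,"linear":[1.4,3.1,0],"twist":0},{"jaw":0.1,"linear":[1.4,3.1,0],"twist":0},{"jaw":0.1,"linear":[0.6,0.5,0],"twist":0},{"jaw":0.1,"linear":[0,0,0],"twist":0},{"jaw":0.1,"linear":[0,0,0],"twist":0}]'
```

```text
time: 18.25
position: [0.5214, 0.0416, 0.1359]
tool_rot: [1.0, 0.0, -0.0, -0.0]
ft_force: [0.3, -0.1, -1.2]
grip_width: 0.0193
grip_force: 25.0
time: 19.0
position: [0.6105, -0.1473, 0.1352]
tool_rot: [1.0, -0.0, -0.001, -0.001]
ft_force: [-0.3, 0.2, -1.2]
grip_width: 0.0192
grip_force: 25.0
```

```bash
python3 -m pendant '[{"jaw":0.1,"linear":[-0.1,-0.1,1.5],"twist":0},{"jaw":0.1,"linear":[0,0,2],"twist":0},{"jaw":0.1,"linear":[0,0,2],"twist":0},{"jaw":0.1,"linear":[0,0,1],"twist":0},{"jaw":0.1,"linear":[0,0,0.6],"twist":0},{"jaw":0.1,"linear":[0,0,0.4],"twist":0},{"jaw":0.1,"linear":[0,0,0.2],"twist":0},{"jaw":0.1,"linear":[0,0,0.2],"twist":0},{"jaw":0.1,"linear":[0,0,0.1],"twist":0},{"jaw":0.1,"linear":[0,0,0],"twist":0},{"jaw":0.1,"linear":[0,0,0],"twist":0}]'
```

```text
time: 19.92
position: [0.6108, -0.1472, 0.0561]
tool_rot: [1.0, 0.0, 0.0, 0.0]
ft_force: [-0.5, -0.5, -0.7]
grip_width: 0.0193
grip_force: 25.0
```

```bash
python3 -m pendant '[{"jaw":0.1,"linear":[0,-0.1,0.2],"twist":0},{"jaw":0.1,"linear":[0,0,0.1],"twist":0},{"jaw":0.1,"linear":[0,0,0.1],"twist":0},{"jaw":0.1,"linear":[0,0,0],"twist":0}]'
```

```text
time: 20.25
position: [0.6109, -0.1462, 0.0532]
tool_rot: [1.0, 0.0, 0.0, 0.0]
ft_force: [-3.0, -0.7, 8.1]
grip_width: 0.0195
grip_force: 25.0
```

Brown has touched its pad. I'll release it, rise and back away for the final check.

```bash
python3 -m pendant '[{"jaw":0.25,"linear":[0,0,0],"twist":0},{"jaw":0.4,"linear":[0,0,0],"twist":0},{"jaw":0.6,"linear":[0,0,0],"twist":0},{"jaw":0.6,"linear":[0,0,0],"twist":0},{"jaw":0.6,"linear":[0,0,-2],"twist":0},{"jaw":0.6,"linear":[0,0,-3],"twist":0},{"jaw":0.6,"linear":[0,0,-3.5],"twist":0},{"jaw":0.6,"linear":[0,0,-3],"twist":0},{"jaw":0.6,"linear":[-3,0,0],"twist":0},{"jaw":0.6,"linear":[-3.5,0,0],"twist":0},{"jaw":0.6,"linear":[-3.5,0,0],"twist":0},{"jaw":0.6,"linear":[-3.5,0,0],"twist":0}]' && python3 -m pendant '[{"jaw":0.6,"linear":[-2,1,0],"twist":0},{"jaw":0.6,"linear":[0,0,0],"twist":0},{"jaw":0.6,"linear":[0,0,0],"twist":0},{"jaw":0.6,"linear":[0,0,0],"twist":0}]'
python3 - <<'E'
from h import *
c=shot();D=np.array([[dep(c,i,j) for i in range(180,400)] for j in range(130,200)])
for P in((.6386,.1085),(.6287,.0239),(.6191,-.0603),(.6092,-.1447)):
  for n,zl,zh in(("cap",.054,.07),("stone",.022,.036)):
    m=(D[...,2]>zl)&(D[...,2]<zh)&(abs(D[...,0]-P[0])<.035)&(abs(D[...,1]-P[1])<.035);q=D[m]
    if len(q):print(n,P,len(q),((q.max(0)+q.min(0))/2).round(4),np.ptp(q,axis=0).round(3),np.median(q[:,2]))
for n,u,v in(("tub",166,148),("unit",402,172)): print(n,dep(c,u,v).round(3))
cv2.imwrite("pics/top9.png",cv2.convertScaleAbs(c["color"],alpha=1.4))
E
```

```text
time: 21.25
position: [0.4741, -0.1458, 0.1666]
tool_rot: [1.0, 0.001, 0.0, 0.0]
ft_force: [0.1, 0.4, 0.5]
grip_width: 0.0525
grip_force: 0.0
time: 21.58
position: [0.4568, -0.1567, 0.1668]
tool_rot: [1.0, -0.0, 0.001, 0.0]
ft_force: [0.4, 0.2, 0.3]
grip_width: 0.052
grip_force: 0.0
cap (0.6386, 0.1085) 70 [0.6385 0.1105 0.0606] [0.019 0.019 0.011] 0.06088472950896151
stone (0.6386, 0.1085) 559 [0.639  0.1114 0.0291] [0.063 0.062 0.013] 0.027265309378974062
cap (0.6287, 0.0239) 72 [0.6291 0.0254 0.0585] [0.019 0.017 0.009] 0.06061071874709688
stone (0.6287, 0.0239) 375 [0.6294 0.025  0.0292] [0.053 0.051 0.013] 0.027055386737031253
cap (0.6191, -0.0603) 72 [ 0.619  -0.0588  0.0597] [0.019 0.017 0.007] 0.060694025741650476
stone (0.6191, -0.0603) 222 [ 0.6198 -0.0583  0.0287] [0.043 0.042 0.013] 0.027192627533718712
cap (0.6092, -0.1447) 72 [ 0.6089 -0.1439  0.0591] [0.019 0.019 0.01 ] 0.06079858004040914
stone (0.6092, -0.1447) 105 [ 0.6086 -0.1439  0.0284] [0.032 0.033 0.012] 0.02778626986825847
tub [0.642 0.236 0.057]
unit [ 0.502 -0.115  0.486]
```

View pics/top9.png

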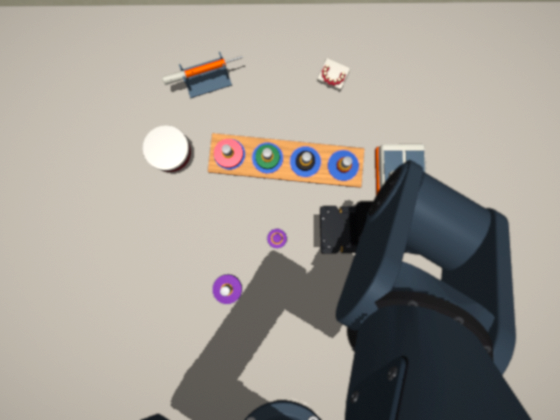

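All four wheels stand upright and centred: pink (229,152), green (267,156), black (306,160) and brown (344,164). The unit and the tub are where they were, and the gripper is clear.

```bash
python3 -c "
from rig import robot
print(robot.hand_in())"
```

```text
the job is handed in; nothing more can be done
None
```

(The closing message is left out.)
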